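Restock the stepped spice rack behind the opened jars

TASK

Restock the spice rack first-in, first-out: move the four full jars, one by one, from the dark low carrier to the raised back step of the light wooden rack, each standing fully down in the well straight behind the opened jar of its own kind, so that the back row repeats the order of the front row. They are glass: set them down upright rather than dropping or tipping them, and leave the opened jars standing in their wells.

Things in the scene. Friction and masses are not known exactly. Their poses are not given: they have to be found in the camera images.
- full_red_c (a point): Full spice jar with a tall glossy red screw cap and a brown label; body 42 mm across, cap 45 mm across; 106 mm tall, 0.1 to 0.15 kg, upright, loose. It starts in one of the four wells of the carrier. The point is its centre, half-way up (53 mm above its foot); z is its own axis.
- full_dark_c (a point): Full spice jar with a dark brown screw cap, green on top, and a green and orange label; body 42 mm across, cap 44 mm across; 105 mm tall, 0.1 to 0.15 kg, upright, loose. It starts in one of the four wells of the carrier. The point is its centre, half-way up (52.5 mm above its foot); z is its own axis.
- full_grey_c (a point): Full salt shaker, white below with a narrower grey perforated top; 44 mm across up to 66 mm above its foot, top 34 mm across; may lean by 0.04 rad; 90 mm tall, 0.1 to 0.15 kg, upright, loose. It starts in one of the four wells of the carrier. The point is its centre, half-way up (45 mm above its foot); z is its own axis.
- full_yellow_c (a point): Full jar of ochre spice with a yellow ribbed screw cap and a white label with a green stripe; 43 mm across, cap 45 mm across; 102 mm tall, 0.1 to 0.15 kg, upright, loose. It starts in one of the four wells of the carrier. The point is its centre, half-way up (51 mm above its foot); z is its own axis.
- open_red_c (a point): The opened jar of the same kind as full_red: same looks and size (106 mm tall), standing in one of the four wells of the rack's low front step. The point is its centre, half-way up; z is its own axis.
- open_dark_c (a point): The opened jar of the same kind as full_dark: same looks and size (105 mm tall), standing in one of the four wells of the rack's low front step. The point is its centre, half-way up; z is its own axis.
- open_grey_c (a point): The opened jar of the same kind as full_grey: same looks and size (90 mm tall), standing in one of the four wells of the rack's low front step. The point is its centre, half-way up; z is its own axis.
- open_yellow_c (a point): The opened jar of the same kind as full_yellow: same looks and size (102 mm tall), standing in one of the four wells of the rack's low front step. The point is its centre, half-way up; z is its own axis.
- carrier: Low dark wooden carrier, a bar 74 x 296 mm, 36 mm high, with a thin steel bow at each end, fixed. Origin: centre of its underside; z up, y along the row. Round wells 56 mm across at x = 0 and y = 108, 36, -36, -108 mm, floors 12 mm above the worktop (24 mm deep), one full jar in each; order varies. (Mind the wall cabinet: front at x = 0.53 m with its knobs, underside 0.46 m up.)
- rack: Light wooden stepped spice rack, 308 mm wide, fixed. Origin: on the worktop under the middle of its back row; z up, y along the rows. Round wells 56 mm across at y = 108, 36, -36, -108 mm in both rows. Back step: top 94 mm high, wells at x = 0, floors 80 mm high (14 deep), empty. Front step: top 26 mm high, wells at x = -70 mm, floors 12 mm high, one opened jar in each, order varies.

How it is judged:
By the outcome, as a careful person would: the job done as asked, in the order asked, and still so for the second after the job is handed in, with the robot touching nothing.
It also fails if it takes over 120 s, if anything falls off the work surface, if the arm or the gripper's body presses on something with over 40 N, if the wrist force passes 120 N, or if a joint passes its speed limit or range.

ROBOT

A 7-joint arm with a two-finger parallel gripper is mounted at the origin on a cart in front of the work surface, level with it; the furniture and walls round the work are solid. World frame = base frame: x ahead of the robot, y to its left, z up, the work surface at z = 0. Lengths are in m, angles in rad, forces in N, time in s.
With the tool pointing down it reaches from about 0.35 to 0.9 m from the base axis. Payload 7.2 kg.
Tool frame: the origin (TCP) lies midway between the tips of the shut fingers; the grasp point (between the pads) lies behind it (grasp_offset is the z of the grasp point in the tool frame, in m); z points along the fingers, y is the line along which they close (so a half turn about z gives the same grasp; the last joint's range is limited). The gripper opens to 85 mm and grips with 20 to 120 N. Pads are 22 mm wide; open, the fingers measure 114 mm over their backs; the gripper's body (76 mm by 85 mm) begins 54 mm behind the grasp point. The pads swing forward as they close: fully open they stand 13 mm farther back than shut.
Start: joints at [-1.379, 0.411, -0.013, 1.596, 0.006, 1.134, -0.082], TCP at [0.161, 0.604, 0.202] pointing down, gripper open.
Joint ranges: [-2.95, 2.95], [-0.29, 1.99], [-1.47, 1.44], [0.14, 2.54], [-1.03, 4.17], [0.13, 1.85], [-2.86, 2.86]. Speed limits (rad/s): [2.39, 2.39, 3.01, 3.01, 3.14, 3.14, 3.14].

INTERFACE

Orientations are given as a unit quaternion [w, x, y, z].
In Python, from plant import move_to, servo_line, move_joints, let_go, gripper_close, dwell, solve_ik, read_state, read_camera, MotionError, sign_off, grasp_offset gives the robot as it stands. The module is installed in compiled form; this text tells all that it offers. Calls block until the motion is done:
- move_to(position, orientation): joint-space move of the TCP to a pose.
- servo_line(position, orientation=None, rate=0.15, stop_force=None): straight line of the TCP; orientation=None keeps the orientation; rate is the mean speed in m/s. With stop_force (N) it stops when the force on the tool has changed by that much, and returns True; else False.
- move_joints(angles): joint-space move.
- let_go() and gripper_close(force=None): open the fingers fully, or close them until they stop; force is the grip in N (None keeps the last).
- dwell(seconds).
- solve_ik(position, orientation): joint angles nearest the present ones, or None.
- read_state(): the state.
- read_camera(name): name is "scene" or "top"; returns a dict with "color" (420x560x3 uint8, blue, green, red), "vfov" (degrees; the focal length in pixels is half the picture's height over the tangent of half this angle, whatever the lens; pixels are square), "cx", "cy" (the principal point, pixels), "camera_from_world" (4x4, takes a point from world to camera coordinates). Camera axes: x right, y up, looking along -z (the intrinsics and any distortion apply to the point x, -y, -z); pixel columns grow to the right and rows downward; lengths in m; the calibration is good to about 2 mm. A picture is of the moment at which its call begins. There is no depth.
A pose or a line that the arm cannot do raises MotionError and nothing moves.
- sign_off(): hands the job in; it is judged then, once.
The state is a dict: "time_s": time; "joint_pos": joint angles; "qvel": joint speeds; "joint_efforts": joint torques, N m; "tool_pos": TCP position; "ee_rot": TCP orientation; "contact_force": force on the tool from outside, world axes, zero at the start; "torque": the same for the moment, N m; "width": finger opening in m; "finger_force": force on a finger pad.
Only numpy, scipy, OpenCV 4.12 (cv2) and the standard library are available. Lean on these libraries where they do the work, as an engineer would, in place of code of your own. Each camera call takes 0.05 s, during which the arm holds its last target. There are 200 camera calls.

## Working session

There is one attempt and no reset: what is moved stays moved. The work goes in short steps, each a Python script; the robot and the scene stay as the last script left them, time stands still between calls to the robot, and variables do not carry over. Pictures are saved under pics/ and viewed, at most 14 in all, crops included, and the job is handed in when it is done.

```bash
mkdir -p pics; python3 - <<'E'
from plant import *
import cv2, numpy as np
np.set_printoptions(precision=4,suppress=True)
for n in ("scene","top"):
    c=read_camera(n); cv2.imwrite(f"pics/{n}0.png",c["color"]); print(n,{k:v for k,v in c.items() if k!="color"})
print(grasp_offset); print(read_state())
E
```

```text
scene {'vfov': 48.877196311880574, 'cx': 275.6712953886557, 'cy': 202.48008352231147, 'camera_from_world': array([[ 0.8369, -0.5472,  0.0172, -0.3869],
       [ 0.3218,  0.5171,  0.7931, -0.1646],
       [-0.4428, -0.6582,  0.6089, -1.059 ],
       [ 0.    ,  0.    ,  0.    ,  1.    ]])}
top {'vfov': 42.91067725205556, 'cx': 287.3661944841563, 'cy': 214.20752875721672, 'camera_from_world': array([[-0.0211, -0.9998, -0.003 , -0.0147],
       [ 0.9819, -0.0213,  0.188 , -0.4367],
       [-0.188 ,  0.0011,  0.9822, -1.6318],
       [ 0.    ,  0.    ,  0.    ,  1.    ]])}
-0.0187
{'time_s': 0.1, 'joint_pos': array([-1.3792,  0.4118, -0.0127,  1.597 ,  0.0056,  1.1343, -0.0822]), 'qvel': array([-0.0009, -0.0026,  0.0006, -0.0027, -0.0012, -0.0027, -0.0011]), 'joint_efforts': array([  0.003 , -60.1832,   0.6842, -30.0083,   0.0139,   0.0066,
         0.    ]), 'tool_pos': array([0.1604, 0.6035, 0.2017]), 'ee_rot': array([-0.0001,  0.1295,  0.9916, -0.0007]), 'contact_force': array([ 0.3984, -0.5748,  0.1236]), 'torque': array([ 0.0658,  0.0228, -0.0348]), 'finger_force': 0.0, 'width': 0.08530325690826303}
```

View pics/scene0.png

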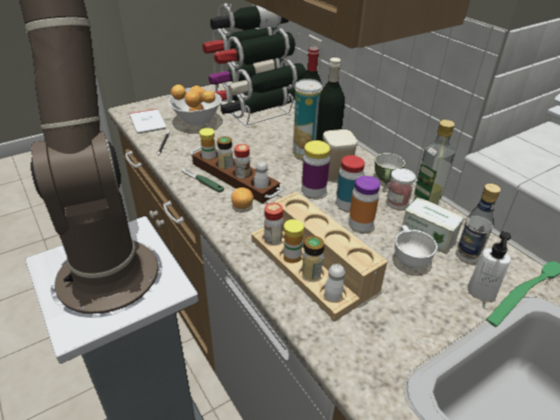

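View pics/top0.png

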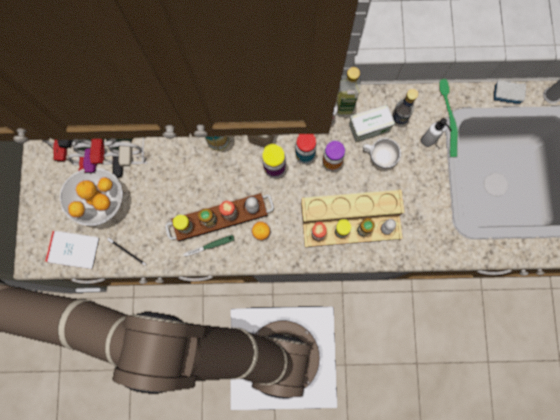

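The top view shows the carrier at about (220,217), with yellow, dark, red and grey from left to right. The rack is at about (352,218), with red, yellow, dark and grey in its front row and four empty back wells at row ~206. I'll zoom in next.

```bash
python3 - <<'E'
import cv2
t=cv2.imread("pics/top0.png");s=cv2.imread("pics/scene0.png")
cv2.imwrite("pics/tc.png",cv2.resize(t[175:260,160:420],None,fx=3,fy=3,interpolation=cv2.INTER_CUBIC))
cv2.imwrite("pics/sc.png",cv2.resize(s[115:310,185:395],None,fx=3,fy=3,interpolation=cv2.INTER_CUBIC))
E
```

```text
(no output)
```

View pics/tc.png

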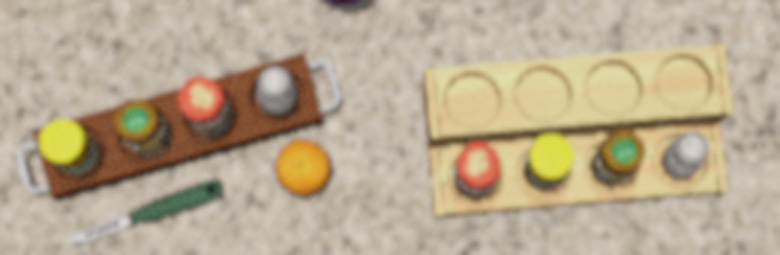

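View pics/sc.png

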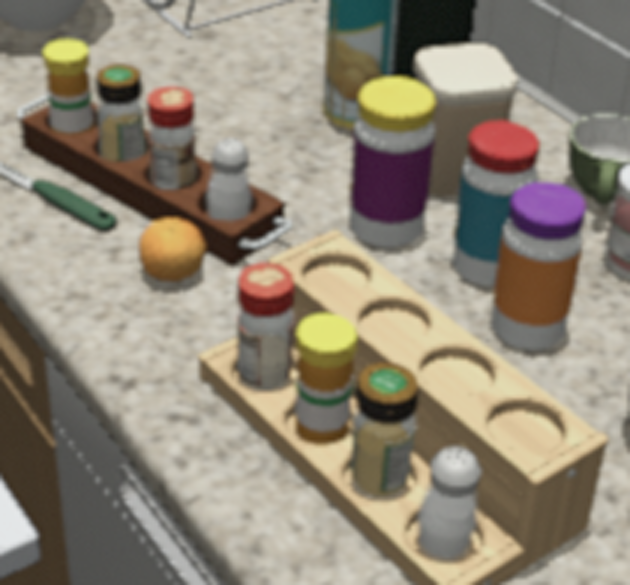

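The crops confirm both orders: carrier from +y is yellow, dark, red, grey; rack front is red, yellow, dark, grey. Next I'll measure the caps in two views, plus the carrier outline and the rack's top face.

```bash
cat > h.py <<'E'
import cv2, numpy as np
np.set_printoptions(precision=4,suppress=True)
def cam(c):
    M=np.array(c["camera_from_world"]); f=c["color"].shape[0]/2/np.tan(np.radians(c["vfov"])/2)
    return M,f,c["cx"],c["cy"]
def ray(c,uv):
    M,f,cx,cy=cam(c); d=np.array([(uv[0]-cx)/f,-(uv[1]-cy)/f,-1.]); R=M[:3,:3]
    d=R.T@d; return -R.T@M[:3,3], d/np.linalg.norm(d)
def plane(c,uv,z):
    o,d=ray(c,uv); return o+d*(z-o[2])/d[2]
def proj(c,p):
    M,f,cx,cy=cam(c); q=M[:3,:3]@np.array(p)+M[:3,3]; return np.array([cx+f*q[0]/-q[2],cy-f*q[1]/-q[2]])
def tri(c1,u1,c2,u2):
    o1,d1=ray(c1,u1);o2,d2=ray(c2,u2)
    s=np.linalg.lstsq(np.c_[d1,-d2],o2-o1,rcond=None)[0]; a,b=o1+s[0]*d1,o2+s[1]*d2
    return (a+b)/2,np.linalg.norm(a-b)
def blobs(img,lo,hi,roi,amin=25):
    """roi=(x0,y0,x1,y1); HSV mask -> list of (cx,cy,area,bbox)"""
    h=cv2.cvtColor(img,cv2.COLOR_BGR2HSV); m=cv2.inRange(h,lo,hi)
    if lo[0]<3: m|=cv2.inRange(h,(172,lo[1],lo[2]),(180,255,255))
    k=np.zeros_like(m); k[roi[1]:roi[3],roi[0]:roi[2]]=m[roi[1]:roi[3],roi[0]:roi[2]]
    n,l,s,ce=cv2.connectedComponentsWithStats(k)
    return [(ce[i].round(2),s[i,4],s[i,:4]) for i in range(1,n) if s[i,4]>=amin]
E
python3 - <<'E'
from plant import *; from h import *
t=read_camera("top"); s=read_camera("scene")
R={"yellow":((24,150,120),(33,255,255)),"red":((0,130,110),(9,255,255)),"green":((50,90,60),(80,255,220)),}
for k,(lo,hi) in R.items():
    for n,c,roi in(("top",t,(160,175,420,240)),("scene",s,(185,115,395,310))):
        for b in blobs(c["color"],lo,hi,roi,12): print(k,n,b)
# hand-read cap top centres: top(tc px), scene(sc px)
J={"c_yel":((63,139),(67,50)),"c_dark":((136,118),(120,74)),"c_red":((201,94),(171,98)),"c_grey":((276,77),(229,147)),
"r_red":((478,157),(266,280)),"r_yel":((551,153),(327,330)),"r_dark":((624,148),(388,379)),"r_grey":((690,142),(457,458)),
"w0":((472,98),(336,270)),"w1":((543,93),(395,317)),"w2":((613,87),(457,365)),"w3":((683,82),(527,423))}
for k,(a,b) in J.items():
    u=np.array(a)/3+(160,175)-1/3; v=np.array(b)/3+(185,115)-1/3
    z=.094 if k[0]=="w" else {"y":.114,"d":.117,"r":.118,"g":.102}[k[2]]
    p,e=tri(t,u,s,v); print(k,"tri",p,"gap",round(e,4),"top@z",plane(t,u,z),"scene@z",plane(s,v,z))
h=cv2.cvtColor(t["color"],cv2.COLOR_BGR2HSV)
for x,y in((60,178),(150,152),(560,65),(640,110),(500,120)): print(x,y,h[175+y//3,160+x//3])
E
```

```text
yellow top (array([180.4 , 222.17]), np.int32(183), array([173, 216,  16,  14], dtype=int32))
yellow top (array([343. , 226.7]), np.int32(176), array([337, 219,  13,  16], dtype=int32))
yellow scene (array([204.92, 136.54]), np.int32(13), array([202, 136,   7,   3], dtype=int32))
yellow scene (array([313.71, 153.14]), np.int32(21), array([306, 150,  18,   5], dtype=int32))
yellow scene (array([290.42, 233.33]), np.int32(24), array([285, 230,  11,   7], dtype=int32))
red top (array([226.17, 208.38]), np.int32(130), array([218, 201,  17,  15], dtype=int32))
red top (array([319.22, 229.56]), np.int32(111), array([312, 221,  14,  17], dtype=int32))
red scene (array([241.08, 149.18]), np.int32(40), array([235, 145,  14,   7], dtype=int32))
red scene (array([352.17, 161.58]), np.int32(237), array([341, 155,  23,  14], dtype=int32))
red scene (array([273.57, 210.85]), np.int32(84), array([265, 204,  18,  11], dtype=int32))
green top (array([204.47, 214.16]), np.int32(32), array([201, 211,   8,   7], dtype=int32))
green top (array([367.54, 224.74]), np.int32(39), array([364, 222,   8,   7], 
[... 917 characters left out ...]
 0.117 ] scene@z [ 0.387  -0.2612  0.117 ]
r_grey tri [ 0.3953 -0.3323  0.0942] gap 0.0004 top@z [ 0.3942 -0.3309  0.102 ] scene@z [ 0.3896 -0.3378  0.102 ]
w0 tri [ 0.4459 -0.1146  0.0944] gap 0.001 top@z [ 0.4455 -0.1144  0.094 ] scene@z [ 0.4467 -0.1143  0.094 ]
w1 tri [ 0.4501 -0.1871  0.094 ] gap 0.0023 top@z [ 0.4491 -0.1865  0.094 ] scene@z [ 0.4513 -0.1874  0.094 ]
w2 tri [ 0.4543 -0.2579  0.0957] gap 0.0019 top@z [ 0.4538 -0.2576  0.094 ] scene@z [ 0.4566 -0.2568  0.094 ]
w3 tri [ 0.4591 -0.3301  0.0925] gap 0.0033 top@z [ 0.4574 -0.3288  0.094 ] scene@z [ 0.4596 -0.3317  0.094 ]
60 178 [ 10 153 115]
150 152 [19 99 95]
560 65 [ 25  69 223]
640 110 [ 24  76 221]
500 120 [ 22  80 221]
```

Heights, 72 mm pitches and ray gaps all fit the given sizes: carrier yaw ≈ 0.28, rack yaw ≈ 0.061. I'll fingers-close across the rows, since along the row they would hit neighbours. Now checking IK, the orange and the knobs.

```bash
cat >> h.py <<'E'
TC,TR=0.278,0.061
PICK={"grey":(.4685,.0842),"dark":(.4290,.2225),"yellow":(.4094,.2946),"red":(.4500,.1570)}
rm=np.array([.4524,-.2224]); ry=np.array([-np.sin(TR),np.cos(TR)])
WELL={"red":rm+.108*ry,"yellow":rm+.036*ry,"dark":rm-.036*ry,"grey":rm-.108*ry}
H={"grey":.052,"dark":.068,"yellow":.066,"red":.068}   # commanded grasp height above foot
def quat(th,half=0):
    p=th/2+np.pi/4+half*np.pi/2; return np.array([0,np.cos(p),np.sin(p),0])
E
python3 - <<'E'
from plant import *; from h import *
t=read_camera("top"); s=read_camera("scene")
print("orange",plane(t,(260.3,230),.025)); 
print("orange tri",tri(t,(260.3,230),s,(242,198)))
print("knobs z.5",plane(t,(169,130),.5),plane(t,(201,130),.5),plane(t,(333,126),.5))
for half in(0,1):
    for k in PICK:
        for th,p,z in((TC,PICK[k],.012+H[k]-.0187),(TC,PICK[k],.2),(TR,WELL[k],.08+H[k]-.0187),(TR,WELL[k],.2)):
            print(half,k,round(z,3),solve_ik([*p,z],quat(th,half)))
E
```

```text
orange [0.3907 0.0622 0.025 ]
orange tri (array([0.3917, 0.0619, 0.0233]), np.float64(0.0016769741346031237))
knobs z.5 [0.5541 0.2479 0.5   ] [0.5524 0.1734 0.5   ] [ 0.5554 -0.1343  0.5   ]
0 grey 0.045 [-0.6635  0.4019  0.4762  2.1285 -0.2919  0.6728  0.2885]
0 grey 0.2 [-0.793   0.1627  0.5853  1.978  -0.1046  1.0299  0.1182]
0 grey 0.113 [-0.1885  0.6073  1.0424  1.8858 -0.6191  1.0146  1.1851]
0 grey 0.2 [-0.2159  0.4668  1.0468  1.7933 -0.443   1.1409  1.0367]
0 dark 0.061 [-0.892   0.3716  0.3858  2.0963 -0.2112  0.7099 -0.0911]
0 dark 0.2 [-0.9574  0.1704  0.4334  1.9556 -0.083   1.0326 -0.2089]
0 dark 0.129 [-0.2054  0.401   0.8122  1.9646 -0.3624  0.9258  0.8506]
0 dark 0.2 [-0.3886  0.3635  1.0508  1.8918 -0.3554  1.09    0.8636]
0 yellow 0.059 [-0.983   0.4005  0.329   2.0462 -0.1915  0.7234 -0.256 ]
0 yellow 0.2 [-1.0194  0.2075  0.3517  1.9058 -0.0823  1.0421 -0.3551]
0 yellow 0.127 [-0.4883  0.3899  0.995   2.0528 -0.415   0.912   0.795 ]
0 yellow 0.2 [-0.6428  0.3074  1.1631  1.9724 -0.3228  1.0667  0.7237]
0 red 0.061 [-0.7914  0.367   0.4348  2.1138 -0.2351  0.706 
[... 639 characters left out ...]
ark 0.129 [-0.453   0.6259  1.2624  1.9756 -0.6911  1.0672 -1.9575]
1 dark 0.2 [-0.5     0.4799  1.2726  1.8959 -0.5055  1.1463 -2.1192]
1 yellow 0.059 [-0.4944  0.4064 -0.2791  2.0138  0.1619  0.7421  2.548 ]
1 yellow 0.2 [-0.5691  0.2174 -0.1762  1.8776  0.0436  1.0502  2.6567]
1 yellow 0.127 [-0.6327  0.5462  1.2695  2.0582 -0.6283  1.0046 -2.1196]
1 yellow 0.2 [-0.7051  0.3727  1.2844  1.9743 -0.4044  1.0925 -2.3267]
1 red 0.061 [ 0.4777  0.6964 -1.2361  2.0377  0.7985  1.0081  2.2511]
1 red 0.2 [ 0.5437  0.3982 -1.2195  1.8941  0.4127  1.1381  2.5893]
1 red 0.129 [-0.8248  0.4687  1.278   2.1154 -0.5564  0.9597 -2.3177]
1 red 0.2 [-0.9227  0.2743  1.2972  2.0314 -0.3046  1.0547 -2.5623]
```

IK is comfortable with half=0. The orange (top ≈ 50 mm) clears the open fingers. I'll pick the grey jar first, since its well is the farthest.

```bash
cat >> h.py <<'E'
from plant import *
def say(tag):
    s=read_state(); print(tag,"t",round(s["time_s"],1),"p",s["tool_pos"],"F",s["contact_force"],"w",round(s["width"],4),"ff",round(s["finger_force"],1)); return s
def pick(k,first=False):
    q=quat(TC); x,y=PICK[k]; z=.012+H[k]-.0187
    (move_to if first else (lambda p,o: servo_line(p,o,rate=.3)))([x,y,.2],q)
    servo_line([x,y,z],rate=.15); gripper_close(40); say("gripped "+k)
    servo_line([x,y,z+.14],rate=.12); say("lifted")
def place(k,dx=0,dy=0):
    q=quat(TR); x,y=WELL[k]+np.array([dx,dy]); z=.08+H[k]-.0187
    x0,y0,z0=read_state()["tool_pos"]
    servo_line([x,y,z0],q,rate=.25); say("above")
    servo_line([x,y,z+.02],rate=.12)
    hit=servo_line([x,y,z-.003],rate=.03,stop_force=5); s=say(f"hit {hit}, above floor {read_state()['tool_pos'][2]-z:.4f}")
    return s["tool_pos"][2]-z
def release(k):
    let_go(); x,y,_=read_state()["tool_pos"]; servo_line([x,y,.235],rate=.15); say("released")
def shot(n,name,roi=None,f=1):
    im=read_camera(n)["color"]
    if roi: im=im[roi[1]:roi[3],roi[0]:roi[2]]
    cv2.imwrite(f"pics/{name}.png",cv2.resize(im,None,fx=f,fy=f,interpolation=cv2.INTER_CUBIC))
E
python3 - <<'E'
from h import *
pick("grey",True); shot("scene","g1",(185,60,455,260),2.9)
E
```

```text
gripped grey t 4.2 p [0.4688 0.0843 0.0458] F [-1.5854 -0.8915  5.7894] w 0.032 ff 39.1
lifted t 5.5 p [0.468  0.0841 0.1846] F [ 0.6733 -0.2551 -1.8668] w 0.0317 ff 39.7
```

View pics/g1.png

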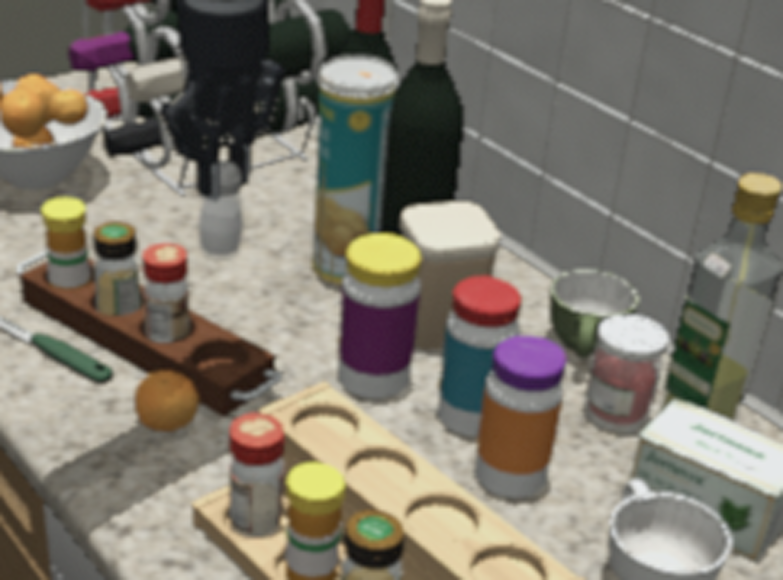

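The grey shaker is held at its upper part (width 32 mm) and hangs upright. Its foot is near full-frame (261,146) and its top near (263,116). I'll check that against the expected projection.

```bash
python3 - <<'E'
from h import *
s=read_camera("scene"); p=read_state()["tool_pos"]
for z in(.152,.242): print(z,proj(s,[p[0],p[1],z]))
u0=proj(s,[p[0]-.0185,p[1]-.0275*.7,.152]);print(u0)
h=cv2.cvtColor(s["color"],cv2.COLOR_BGR2GRAY)
for r in range(118,156,2): print(r,h[r,244:280])
say("")
E
```

```text
0.152 [261.1689 146.0431]
0.242 [261.0996 115.3191]
[259.0255 151.1535]
118 [196 198 192 152 116 149 191 193 144  66  29  24  22  44  76  81  84 111
 119 118 116 109  92  65  37  43  69 105 152 175 182 187 193 194 193 192]
120 [195 191 181 136 125 174 191 184 135  66  29  25  23  39  67  77  83 112
 118 112 108 103  98  83  54  46  95 154 185 192 194 192 192 190 189 192]
122 [198 192 159 132 166 186 186 174 127  61  26  24  22  37  67  77  82 108
 114 110 107 105 102  85  55  56 118 174 188 190 193 192 188 189 193 197]
124 [166 177 151 129 138 147 142 140 106  56  27  24  21  38  67  76  75  89
  94  93  89  85  79  92 141 177 188 192 193 192 191 191 191 189 190 193]
126 [180 166 165 176 172 173 168 160 146 104  58  31  24  38  66  76  75  85
  88  90  92  92 105 145 184 196 196 193 192 196 199 197 193 188 188 190]
128 [190 189 189 185 182 184 182 178 175 168 152 125 108 100  96  95 115 133
 139 140 141 143 148 160 178 189 192 189 189 193 196 197 198 195 192 191]
130 [192 190 191 193 192 191 190 191 190 187 175 157 150 149 147 146 148 148
 146 144 141 139 139 149 171 189 194 193 190 
[... 1217 characters left out ...]
91 185 177 169 169]
148 [196 178 155 139 133 154 187 195 193 189 185 174 163 159 159 154 145 143
 148 155 163 171 179 190 196 198 200 201 200 198 197 197 192 184 176 169]
150 [142 133 113  87  71 116 174 186 186 186 187 187 187 188 183 174 175 182
 187 188 189 191 195 199 199 199 198 197 195 193 192 194 193 191 190 188]
152 [ 51  45  41  43  50 106 167 181 181 179 178 176 174 175 179 180 179 183
 189 193 195 195 197 198 197 197 196 192 187 184 188 191 189 187 184 184]
154 [ 47  46  43  39  58 120 173 189 190 189 185 180 172 167 174 185 194 200
 204 204 200 198 198 199 200 200 198 192 185 186 191 194 193 190 185 183]
 t 5.6 p [0.4681 0.084  0.1846] F [ 0.7501  0.5661 -1.3015] w 0.0317 ff 39.7
```

The jar's column and top match, and the foot edge is a few pixels high, possibly a rounded foot. I'll place it with force feedback and hold before releasing.

```bash
python3 - <<'E'
from h import *
place("grey"); shot("scene","g2",(240,120,400,300),3.3)
E
```

```text
above t 7.4 p [ 0.4592 -0.3291  0.1845] F [ 1.5954 -0.6867 -1.4528] w 0.0316 ff 39.7
hit True, above floor 0.0006 t 8.6 p [ 0.459  -0.3304  0.1139] F [0.0148 0.8132 6.2068] w 0.0315 ff 40.4
```

View pics/g2.png

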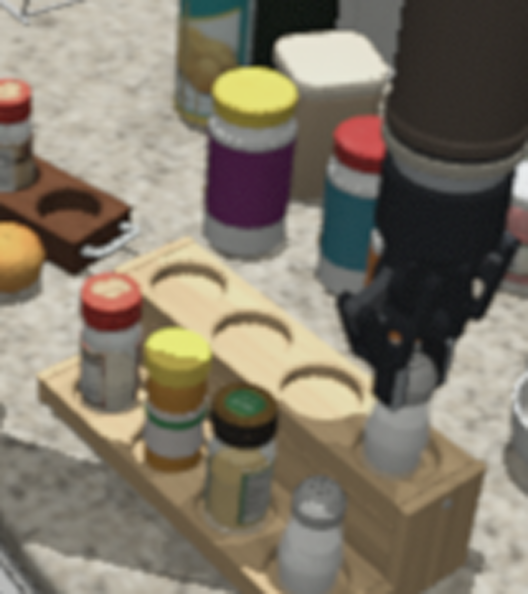

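Contact came 0.6 mm above the expected floor height, with the foot inside the well at (395,455) in the crop. I'll release it and continue with the dark jar, stopping if it lands high.

```bash
python3 - <<'E'
from h import *
release("grey"); pick("dark")
e=place("dark")
shot("scene","d1",(240,120,400,300),3.3)
E
```

```text
released t 10.2 p [ 0.4581 -0.3292  0.2342] F [ 0.1435 -0.1872  0.6952] w 0.0855 ff 0.0
gripped dark t 13.8 p [0.4292 0.2228 0.062 ] F [-1.7475 -0.5601  5.6295] w 0.0426 ff 39.8
lifted t 15.1 p [0.4286 0.2222 0.2006] F [-0.8271 -0.1351 -1.3852] w 0.043 ff 40.7
above t 17.1 p [ 0.4547 -0.2574  0.2006] F [-0.077   0.3691 -0.5171] w 0.0435 ff 40.7
hit True, above floor 0.0007 t 18.3 p [ 0.4545 -0.2584  0.13  ] F [-0.646   0.5714  5.2422] w 0.0431 ff 41.1
```

View pics/d1.png

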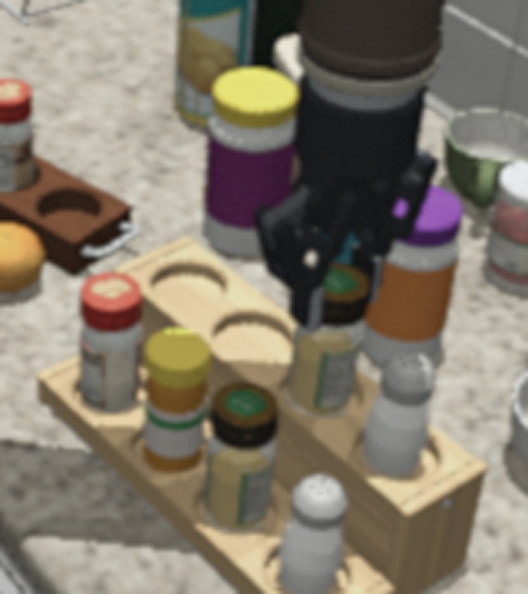

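The dark jar is upright in the third well with the grey one standing beside it. Next are yellow and red, with an automatic stop if one lands high or the grip width is odd.

```bash
python3 - <<'E'
from h import *
release("dark")
for k in("yellow","red"):
    pick(k); w=read_state()["width"]
    if not .038<w<.048: print("odd width"); break
    e=place(k)
    if abs(e)>.0031: print("odd height"); break
    release(k)
else:
    x,y,z=read_state()["tool_pos"]; servo_line([x-.1,y+.3,.25],rate=.3); say("clear")
shot("scene","f1",(185,110,395,310),2.9); shot("top","f2",(160,120,420,260),3)
E
```

```text
released t 19.7 p [ 0.4536 -0.2573  0.2343] F [-0.315   1.0745 -0.3385] w 0.085 ff 0.0
gripped yellow t 23.3 p [0.4096 0.295  0.06  ] F [-1.2058 -1.0958  4.383 ] w 0.0428 ff 39.9
lifted t 24.6 p [0.409  0.2943 0.1985] F [ 0.2271 -0.0208 -1.3449] w 0.0426 ff 40.7
above t 26.7 p [ 0.4501 -0.1856  0.1985] F [-0.6157  0.0979 -1.1824] w 0.0429 ff 40.7
hit True, above floor 0.0007 t 27.9 p [ 0.4501 -0.1865  0.128 ] F [-1.1861 -0.7563  5.1254] w 0.0429 ff 41.2
released t 29.3 p [ 0.4491 -0.1857  0.2343] F [-0.2614  0.4975 -0.1006] w 0.0855 ff 0.0
gripped red t 32.1 p [0.4502 0.1572 0.062 ] F [-2.7628 -1.4052  5.3891] w 0.0433 ff 39.7
lifted t 33.4 p [0.4495 0.1568 0.2006] F [-0.3265  0.2407 -1.8613] w 0.0435 ff 40.8
above t 34.7 p [ 0.4457 -0.1137  0.2004] F [ 0.2507  0.6424 -1.371 ] w 0.0435 ff 40.7
hit True, above floor 0.0006 t 35.9 p [ 0.4457 -0.1147  0.1299] F [-1.8601  0.0516  7.7278] w 0.0434 ff 41.4
released t 37.2 p [ 0.4447 -0.1141  0.2343] F [-0.3498  0.0563 -0.4483] w 0.0854 ff 0.0
clear t 38.4 p [0.345  0.1846 0.2496] F [ 0.5121 -0.4672  0.515 ] w 0.0853 ff 0.0
```

View pics/f1.png

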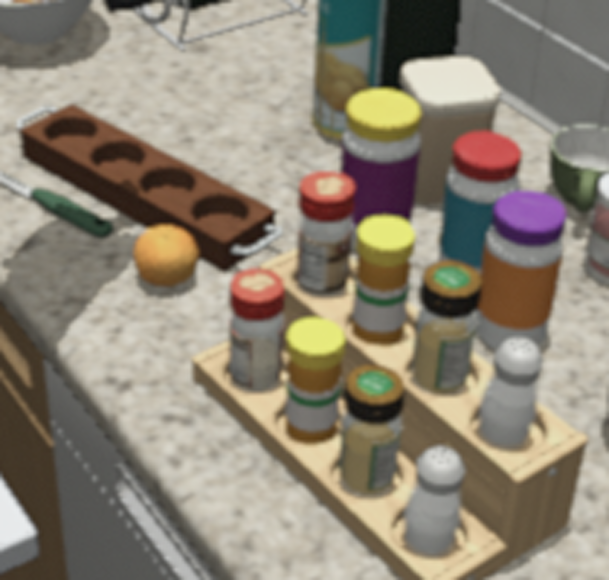

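View pics/f2.png

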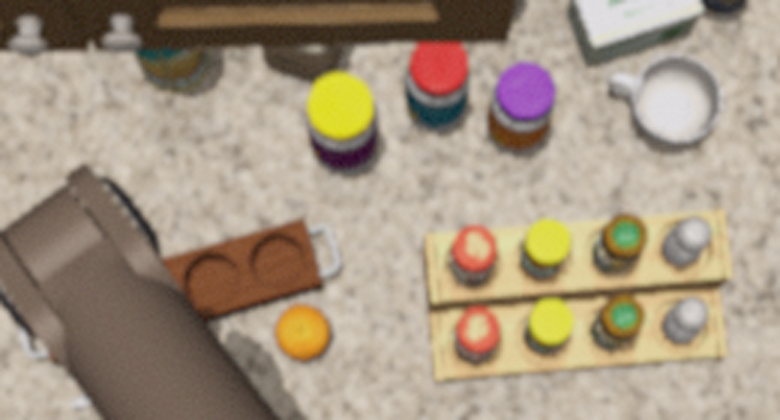

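The pictures show all four full jars upright in the back wells: red (327,230), yellow (382,280), dark (447,325) and grey (510,390) in the scene crop. Each is behind its own kind, the front jars are undisturbed, the carrier is empty and the arm is clear.

```bash
python3 -c "
from plant import *
dwell(0.5); print(sign_off())"
```

```text
the job is handed in; nothing more can be done
None
```

I moved all four full jars to the back step, each upright in the well behind the opened jar of its own kind (red, yellow, dark, grey), and handed the job in at about 39 s of the 120 s allowed; the hand-in gave no verdict.

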